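Close a split gel-casting mould and hold it shut

TASK

First lay the black closing bar upright on the blue lower mould half, flush along its yellow stop rib and centred, and let go of it. Then set the white upper half over the two dowels and press it fully home against the sprung seal, so that the faces meet. Finish while still holding the mould pressed shut, with the bar still flush against the rib and the other things on the bench left where they were.

Things in the scene. Friction and masses are not known exactly. Their poses are not given: they have to be found in the camera images.
- lower: Lower mould half, BLUE block fixed to the bench. Origin on the bench plane, midway between its two dowels; z up. Block spans x -48 to +66, y -85 to +85 mm; flat top (parting face) 30 mm above the bench. Two upright steel dowels at (0, +62) and (0, -62) mm, 9 mm diameter, 34 mm tall above the parting face, the top 12 mm tapering to 3 mm diameter.
- lower_face (a point): point on the lower half's parting face midway between the dowels, 30 mm above the bench; axes as lower.
- bar_seat (a point): where the centre of the bar's underside belongs: on the parting face, 51 mm along +x from lower_face, y = 0; axes as lower. The YELLOW stop rib runs along y on the block's +x edge: 130 mm long, 8 mm thick, 6 mm tall above the face, its straight inner face 7 mm to +x of this point (x = +58 mm of lower). Thin white marks at y = +-60 mm lie just beyond the bar's ends.
- seal (a joint): sprung ORANGE seal frame (60 x 82 mm, centred between the dowels) in the lower half, in m: 0 = free, standing 5 mm proud of the parting face; 0.005 = pressed flush. It pushes back with 6 N when free and 11 N when flush, so the upper half's own weight does not close it: unpressed, the upper half rests 5 mm high.
- upper: Upper mould half, loose, about 0.35 kg: WHITE plate 82 (x) x 150 (y) x 18 mm with two 11 mm through holes at (0, +62) and (0, -62) mm; on top, centred, a BLUE grip ridge 20 wide (x) x 64 long (y) x 30 mm tall. Origin: centre of its underside; z up. Starts flat on the bench, ridge up; fits the dowels either way round. Pressed home, its underside is 30 mm above the bench, 3 mm clear of the bar.
- bar: Closing bar, loose, about 0.12 kg: straight BLACK bar 14 wide (x) x 110 long (y) x 25 mm tall. Origin: centre of its underside; z up. It starts upright on the bench, taller than wide; either end may face either way.
- dishes: Bystander, leave alone: stack of two lidded culture dishes with red medium, 92 mm diameter, 30 mm tall, loose; origin centre of the underside.
- jar: Bystander, leave alone: amber jar, 48 mm diameter, 62 mm tall, loose; origin centre of the underside.
- forceps: Bystander, leave alone: green forceps 125 mm long, 20 mm wide, 9 mm tall, lying on the bench, loose; origin at the middle of the underside.
- washbottle: Bystander, leave alone: white bottle with blue cap, 64 mm diameter, 170 mm tall, loose; origin centre of the underside.
Not all that is in view belongs to the job. Several things look just like the bar: the one meant starts farthest to the robot's right.

How it is judged:
By the outcome, as a careful person would: the job done as asked, in the order asked, and still so for the second after the job is handed in, while the arm keeps its last pose, push and grip.
It also fails if it takes over 61 s, if anything falls off the work surface, if the arm or the gripper's body presses on something with over 40 N, if the wrist force passes 120 N, or if a joint passes its speed limit or range.

ROBOT

A 6-joint arm with a two-finger parallel gripper is mounted at the origin on the work surface. World frame = base frame: x ahead of the robot, y to its left, z up, the work surface at z = 0. Lengths are in m, angles in degrees, forces in N, time in s.
With the tool pointing down it reaches from about 0.3 to 0.75 m from the base axis. Payload 8.5 kg.
Tool frame: the origin (TCP) lies on the centre line of the jaws, within the pads' length; the fingertips stand 19 mm ahead of it and the grasp point (between the pads) is the TCP; z points along the fingers, x is the direction in which the jaws open and shut, and the axes are right-handed (so a half turn about z gives the same grasp; the last joint's range is limited). The gripper opens to 85 mm and grips with 20 to 120 N. Pads are 22 mm wide; open, the fingers measure 114 mm over their backs; the gripper's body (76 mm by 85 mm) begins 54 mm behind the grasp point. The pads swing forward as they close: fully open they stand 13 mm farther back than shut.
Start: joints at [64.326, 21.807, 74.336, -0, 83.858, -12.336], TCP at [0.127, 0.535, 0.25] pointing down, gripper open.
Joint ranges: [-178.18, 178.18], [-50.72, 133.34], [12.68, 142.11], [-81.47, 261.47], [9.98, 163.14], [-165.26, 165.26]. Speed limits (degrees/s): [136.94, 136.94, 180, 180, 180, 180].

INTERFACE

Orientations are given as a 3x3 rotation matrix whose columns are the frame's x, y, z axes.
In Python, from rig import env, cams, order gives the robot as it stands.
- The arm moves only by the tool step_arm, never from a script. Its argument "steps" is a list of rows, each an object with "xyz": the shift along the tool's x, y, z normalised to -1 to 1, where 1 is 0.04 m, a list of three; "turn": the turn, a rotation vector about the tool's x, y, z normalised to -1 to 1, where 1 is 0.08 rad, a list of three; "gripper": the gripper command: -1 is shut, 1 is fully open, values between are in proportion. A call has 1 to 20 rows; each row shifts and turns the commanded pose from where the row before left it, along the tool's axes as they then stand; what a row does not reach is not made up. A row lasts 1/12 s, in which the tool goes at most 41.7 mm and 7.16 degrees, less where a joint would pass 70% of its speed; a pose out of reach is approached as far as the arm can. A call with a number of a shift or a turn outside -1 to 1 is refused whole. A call with a gripper value outside its range is refused whole. The fingers move at their own pace and stop on an object; "squeeze" is the grip in N (left out, the last holds). Time passes only in rows, so rows that do not move let the fingers close. It gives the time, the measured TCP pose, the force and the opening at its end, in the units of the state.
- env.observe(): the state, without advancing time (a new reading comes with each control period).
- cams.get_image(name): name is "scene" or "top" or "wrist"; returns (picture, depth): 420x560x3 uint8, red, green, blue; 420x560 float32, m along the optical axis (not along the pixel's ray), 0 where there is no reading.
- cams.camera_info(name): a dict with "fx", "fy", "cx", "cy" (pixels), "k1" (the pictures are not rectified: a ray, as slopes to the right and down, at radius r is drawn at 1 + k1 r^2 times it, then the intrinsics apply), "extrinsics" (4x4, takes a point from camera to world coordinates). Camera axes: x right, y down, z forward; pixel columns grow to the right and rows downward; lengths in m; the calibration is good to about 2 mm. A picture is of the moment at which its call begins: read the wrist's pose just before it. camera_info takes no time and is no camera call; for the wrist camera it gives the pose at the moment of the call.
- order.close_job(): hands the job in, once; it reports no verdict.
The state is a dict: "time_s": time; "q": joint angles; "qvel": joint speeds; "joint_efforts": joint torques, N m; "position": TCP position; "tool_rot": TCP orientation; "ft_force": force on the tool from outside, world axes, zero at the start; "wrist_torque": the same for the moment, N m; "grip_width": finger opening in m.
Only numpy, scipy, OpenCV 4.12 (cv2) and the standard library are available. Lean on these libraries where they do the work, as an engineer would, in place of code of your own. Each camera call takes 0.05 s, during which the arm holds its last target. There are 200 camera calls.

## Working session

There is one attempt and no reset: what is moved stays moved. The work goes in short steps, Python scripts to look and compute and a tool call to move; the robot and the scene stay as the last step left them, time stands still between calls to the robot, and variables do not carry over. Pictures are saved under pics/ and viewed, about 8 in all and at most 12, crops included, and the job is handed in when it is done.

Besides the shell and the picture viewer there is one more tool, called after "Emit:" by a JSON object that holds its "name" and its "arguments". step_arm: Moves the arm, as the interface text tells. Scaled input: -1 to 1 covers 0.04 m each way for a shift and 0.08 rad each way for a turn. Its arguments: {"type":"object","properties":{"steps":{"type":"array"},"squeeze":{"type":"number"}},"required":["steps"]}

```bash
mkdir -p pics; ls; cat > h.py <<'E'
import numpy as np, cv2
from rig import env, cams, order
def info(n):
    c=cams.camera_info(n); K=np.array([[c['fx'],0,c['cx']],[0,c['fy'],c['cy']],[0,0,1.]])
    return K,np.array([c['k1'],0,0,0,0.]),np.array(c['extrinsics'])
def grab(n,f=None):
    I=info(n); im,d=cams.get_image(n)
    if f: cv2.imwrite('pics/'+f,im[:,:,::-1])
    return im,d,I
def plane(uv,z,I):
    K,D,T=I; p=cv2.undistortPoints(np.array(uv,float).reshape(-1,1,2),K,D).reshape(-1,2)
    r=np.c_[p,np.ones(len(p))]@T[:3,:3].T; o=T[:3,3]
    return o+r*((z-o[2])/r[:,2])[:,None]
def proj(X,I):
    K,D,T=I; R=T[:3,:3].T
    return cv2.projectPoints(np.array(X,float).reshape(-1,1,3),cv2.Rodrigues(R)[0],-R@T[:3,3],K,D)[0].reshape(-1,2)
def cloud(d,I):
    K,D,T=I; h,w=d.shape; v,u=np.mgrid[:h,:w]
    p=cv2.undistortPoints(np.dstack([u,v]).reshape(-1,1,2).astype(float),K,D).reshape(h,w,2)
    return np.dstack([p*d[...,None],d])@T[:3,:3].T+T[:3,3]
E
python3 - <<'E'
from h import *
for n in ('top','scene'):
    im,d,I=grab(n,n+'0.png'); np.savez(n+'0.npz',im=im,d=d); print(n,I[2].round(3),I[0][0,0],I[1][0])
s=env.observe(); print(s['position'],s['tool_rot'],s['grip_width'],s['time_s'])
E
```

```text
pics
top [[-0.019 -0.983  0.185  0.34 ]
 [-1.     0.021  0.011  0.049]
 [-0.014 -0.185 -0.983  1.147]
 [ 0.     0.     0.     1.   ]] 420.1081752264657 -0.09540676794505591
scene [[ 0.786  0.442 -0.433  1.129]
 [ 0.618 -0.537  0.574 -0.723]
 [ 0.021 -0.719 -0.695  0.968]
 [ 0.     0.     0.     1.   ]] 509.48898040637215 0.019310544769918878
[0.12678766 0.53494786 0.24977303] [[ 2.30695023e-01  9.73025955e-01 -5.45163343e-04]
 [ 9.73025290e-01 -2.30695519e-01 -1.16685888e-03]
 [-1.26115072e-03 -2.61269183e-04 -9.99999171e-01]] 0.0856667563553736 0.1
```

View pics/top0.png

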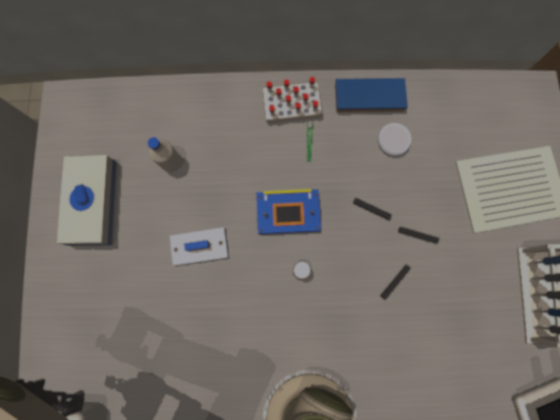

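View pics/scene0.png

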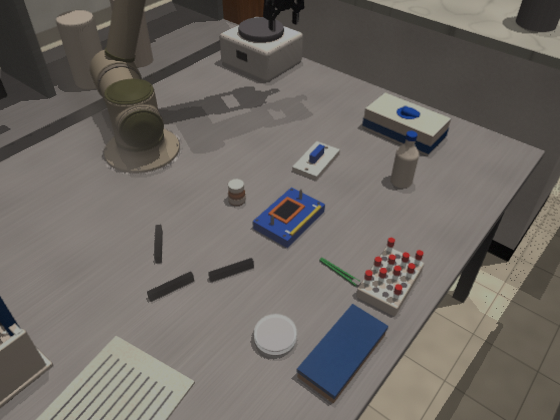

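Top view: the bar look-alikes are at (372,209), (418,235) and (396,281). The robot's right is image right, so (418,235) looks like the one. The lower half is at (289,212) with its rib at the image top, and the upper half is at (198,246). The jar is at (303,270), close to the lower half.

```bash
cat > m.py <<'E'
from h import *
def blobs(mask,amin):
    cs,_=cv2.findContours(mask.astype(np.uint8),cv2.RETR_EXTERNAL,cv2.CHAIN_APPROX_NONE)
    return [c for c in cs if cv2.contourArea(c)>=amin]
def rect(c,z,I):
    P=plane(c.reshape(-1,2),z,I)[:,:2]*1000
    (cx,cy),(a,b),t=cv2.minAreaRect(P.astype(np.float32))
    if a<b: a,b,t=b,a,t+90
    return np.round([cx,cy,a,b,(t+90)%180-90],1)  # centre mm, long, short, dir of long axis from x
E
python3 - <<'E'
from m import *
f=np.load('top0.npz'); im,d=f['im'],f['d']; I=info('top')
hsv=cv2.cvtColor(im,cv2.COLOR_RGB2HSV); H,S,V=cv2.split(hsv)
C=cloud(d,I)
def show(name,m,z,amin,box=None):
    for c in blobs(m,amin):
        u=c.reshape(-1,2).mean(0)
        if box and not(box[0]<u[0]<box[2] and box[1]<u[1]<box[3]): continue
        print(name,u.round(),rect(c,z,I), 'z',np.round(np.median(C[int(u[1]),int(u[0]),2]),3))
show('bar',(V<70),.025,100,(330,180,460,310))
show('lower',(H>105)&(H<130)&(S>150)&(V>60),.03,300,(240,160,340,250))
show('rib',(H>20)&(H<35)&(S>130),.036,20,(240,160,340,250))
show('seal',(H>5)&(H<16)&(S>150),.035,50,(240,160,340,250))
show('upper',(S<60)&(V>130),.018,500,(150,220,240,275))
show('ridge',(H>105)&(H<130)&(S>120),.048,50,(150,220,240,275))
s=cv2.resize(im[180:310,240:460],None,fx=3.6,fy=3.6,interpolation=cv2.INTER_CUBIC); cv2.imwrite('pics/c1.png',s[:,:,::-1])
E
```

```text
bar [395. 282.] [ 344.9 -233.8  106.9   15.1  -42.7] z 0.027
bar [418. 235.] [ 468.3 -304.2  108.4   14.9   72.2] z 0.025
bar [372. 209.] [ 542.8 -182.9  105.4   16.2   63. ] z 0.029
lower [290. 211.] [538.5  45.1 163.1 107.2 -88.2] z 0.031
rib [287. 191.] [594.2  45.7 122.3   6.4 -88.4] z 0.039
seal [288. 214.] [532.1  45.3  74.3  54.6 -87.6] z 0.035
upper [191. 240.] [467.7 302.1 165.9 127.5 -82.7] z 0.015
ridge [196. 245.] [450.7 289.8  59.3  16.2 -82.9] z 0.049
```

View pics/c1.png

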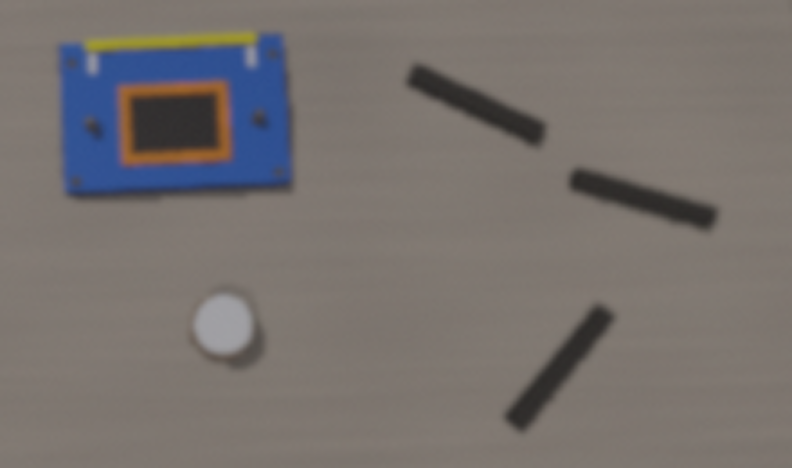

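The target bar is the one at top pixel (418,235), at (468,-304) mm, the farthest right; the look-alikes are at (372,209) and (396,281). The crop shows it clear of its neighbours. I'll turn the tool to world alignment, then look at the upper half from the wrist camera.

Emit:
{"name": "step_arm", "arguments": {"steps": [{"xyz": [0,0,0],"turn": [0,0,0.984],"gripper": 1},{"xyz": [0,0,0],"turn": [0,0,0.984],"gripper": 1},{"xyz": [0,0,0],"turn": [0,0,0.984],"gripper": 1},{"xyz": [0,0,0],"turn": [0,0,0.984],"gripper": 1},{"xyz": [0,0,0],"turn": [0,0,0.984],"gripper": 1},{"xyz": [0,0,0],"turn": [0,0,0.984],"gripper": 1},{"xyz": [0,0,0],"turn": [0,0,0.984],"gripper": 1},{"xyz": [0,0,0],"turn": [0,0,0.984],"gripper": 1},{"xyz": [0,0,0],"turn": [0,0,0.984],"gripper": 1},{"xyz": [0,0,0],"turn": [0,0,0.984],"gripper": 1},{"xyz": [0,0,0],"turn": [0,0,0.984],"gripper": 1},{"xyz": [0,0,0],"turn": [0,0,0.984],"gripper": 1},{"xyz": [0,0,0],"turn": [0,0,0.984],"gripper": 1},{"xyz": [0,0,0],"turn": [0,0,0.984],"gripper": 1},{"xyz": [0,0,0],"turn": [0,0,0.984],"gripper": 1},{"xyz": [0,0,0],"turn": [0,0,0.984],"gripper": 1},{"xyz": [0,0,0],"turn": [0,0,0.984],"gripper": 1}]}}

```text
time_s: 1.52
position: [0.1268, 0.535, 0.25]
tool_rot: [[1.0, -0.004, -0.0], [-0.004, -1.0, -0.001], [-0.0, 0.001, -1.0]]
ft_force: [-0.1, -0.5, -0.5]
grip_width: 0.0854
```

Emit:
{"name": "step_arm", "arguments": {"steps": [{"xyz": [0.8,0.6,0],"turn": [0,0,0],"gripper": 1},{"xyz": [0.8,0.6,0],"turn": [0,0,0],"gripper": 1},{"xyz": [0.8,0.6,0],"turn": [0,0,0],"gripper": 1},{"xyz": [0.8,0.6,0],"turn": [0,0,0],"gripper": 1},{"xyz": [0.8,0.6,0],"turn": [0,0,0],"gripper": 1},{"xyz": [0.8,0.6,0],"turn": [0,0,0],"gripper": 1},{"xyz": [0.8,0.6,0],"turn": [0,0,0],"gripper": 1},{"xyz": [0.8,0.6,0],"turn": [0,0,0],"gripper": 1},{"xyz": [0.8,0.6,0],"turn": [0,0,0],"gripper": 1},{"xyz": [0.8,0.6,0],"turn": [0,0,0],"gripper": 1},{"xyz": [0,0,0],"turn": [0,0,0],"gripper": 1}]}}

```text
time_s: 2.43
position: [0.4515, 0.2911, 0.2495]
tool_rot: [[1.0, -0.006, 0.001], [-0.006, -1.0, -0.001], [0.001, 0.001, -1.0]]
ft_force: [-0.3, -0.4, -0.4]
grip_width: 0.0853
```

```bash
cat > w.py <<'E'
import sys; from m import *
im,d,I=grab('wrist',sys.argv[1]+'.png'); np.savez(sys.argv[1]+'.npz',im=im,d=d,K=I[0],D=I[1],T=I[2])
s=env.observe(); T=I[2]; R=s['tool_rot']
print(s['time_s'],s['position'].round(4) if hasattr(s['position'],'round') else s['position'],np.round(R,3).tolist(),s['grip_width'],np.round(s['ft_force'],2))
print('cam in tool',(np.array(R).T@(T[:3,3]-np.array(s['position']))).round(4),T[:3,2].round(3),I[0][0,0])
E
python3 w.py w1
```

```text
2.4833 [0.449  0.2929 0.2495] [[1.0, -0.005, -0.001], [-0.005, -1.0, -0.001], [-0.001, 0.001, -1.0]] 0.08551409310660224 [ 0.22  0.49 -0.12]
cam in tool [ 0.002  -0.0791 -0.1232] [-0.001 -0.314 -0.95 ] 297.90590143573974
```

View pics/w1.png

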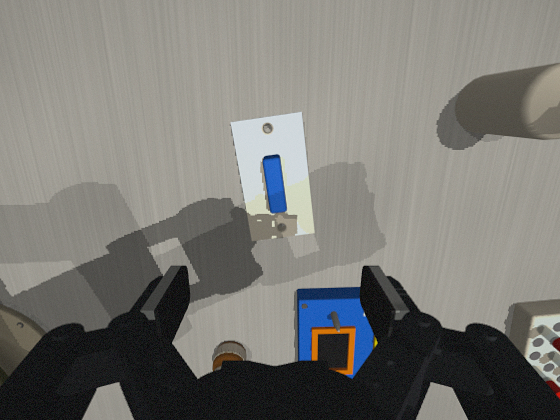

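The wrist view shows the upper half at (272,175) with its ridge at (275,183) and a hole at (267,128). Next I measure it and move over the lower half.

```bash
cat > mu.py <<'E'
import sys; from m import *
f=np.load(sys.argv[1]+'.npz'); im,d=f['im'],f['d']; I=(f['K'],f['D'],f['T'])
H,S,V=cv2.split(cv2.cvtColor(im,cv2.COLOR_RGB2HSV)); C=cloud(d,I)
def show(name,m,z,amin,box=(0,0,560,420)):
    for c in blobs(m,amin):
        u=c.reshape(-1,2).mean(0)
        if not(box[0]<u[0]<box[2] and box[1]<u[1]<box[3]): continue
        print(name,u.round(),rect(c,z,I),'z',C[int(u[1]),int(u[0]),2].round(4))
E
python3 - w1 <<'E'
from mu import *
show('ridge',(H>105)&(H<130)&(S>120),.048,200,(230,100,330,240))
show('white',(S<40)&(V>170),.018,2000,(200,90,340,250))
show('hole',(V<150),.018,20,(255,118,280,138))
# depth-based plate: top surface z ~ .018
m=(abs(C[...,2]-.018)<.006); m=cv2.morphologyEx(m.astype(np.uint8),cv2.MORPH_OPEN,np.ones((3,3)))
show('plate-d',m,.018,2000,(200,90,340,250))
m=(abs(C[...,2]-.048)<.006); show('ridge-d',m,.048,300,(230,100,330,240))
E
```

```text
ridge [274. 183.] [451.3 294.1  65.3  19.  -82.4] z 0.0481
white [276. 173.] [451.3 291.9 151.3  82.7 -82.3] z 0.0482
hole [267. 128.] [443.2 354.   10.    9.2  89.5] z 0.0005
plate-d [274. 176.] [451.9 291.5 150.1  82.  -82.3] z 0.0489
ridge-d [275. 185.] [451.9 292.5  63.9  19.8 -82.3] z 0.0481
```

Emit:
{"name": "step_arm", "arguments": {"steps": [{"xyz": [0.25,0.9,0],"turn": [0,0,0],"gripper": 1},{"xyz": [0.25,0.9,0],"turn": [0,0,0],"gripper": 1},{"xyz": [0.3,0.9,0],"turn": [0,0,0],"gripper": 1},{"xyz": [0.3,0.9,0],"turn": [0,0,0],"gripper": 1},{"xyz": [0.3,0.9,0],"turn": [0,0,0],"gripper": 1},{"xyz": [0.3,0.9,0],"turn": [0,0,0],"gripper": 1},{"xyz": [0.3,0.9,0],"turn": [0,0,0],"gripper": 1},{"xyz": [0.3,0.9,0],"turn": [0,0,0],"gripper": 1},{"xyz": [0,0,0],"turn": [0,0,0],"gripper": 1},{"xyz": [0,0,0],"turn": [0,0,0],"gripper": 1}]}}

```text
time_s: 3.32
position: [0.5387, 0.0065, 0.2499]
tool_rot: [[1.0, -0.002, -0.001], [-0.002, -1.0, 0.001], [-0.001, -0.001, -1.0]]
ft_force: [0.2, -0.3, 0.2]
grip_width: 0.0858
```

```bash
python3 w.py w2; python3 - w2 <<'E'
from mu import *
blue=(H>105)&(H<130)&(S>150)&(V>60)
show('blue',blue,.03,1500)
show('rib',(H>20)&(H<35)&(S>130),.036,100)
show('seal',(H>5)&(H<16)&(S>150),.035,200)
E
```

```text
3.3667 [0.5383 0.0077 0.25  ] [[1.0, -0.0, -0.001], [-0.0, -1.0, 0.001], [-0.001, -0.001, -1.0]] 0.08512181126004695 [-0.33  0.14  0.68]
cam in tool [ 0.0002 -0.0796 -0.1231] [-0.002 -0.312 -0.95 ] 297.90590143573974
blue [280. 141.] [541.4  46.7 168.  112.2 -88.3] z 0.0298
rib [325. 145.] [594.4  47.4 128.9   8.6 -88.4] z 0.0361
seal [149. 171.] [393.8  20.1  45.2  27.9 -65.1] z 0.0503
seal [264. 176.] [532.   26.7  56.9  42.6   1.6] z 0.0299
```

View pics/w2.png

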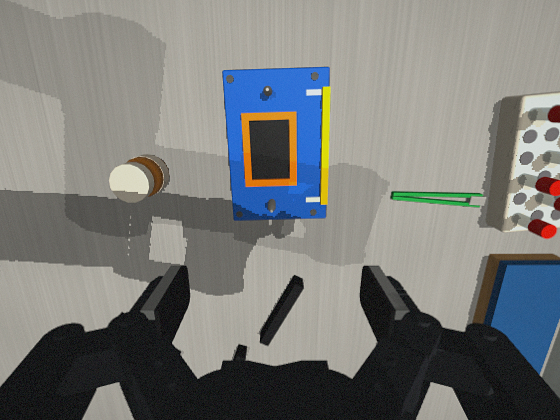

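The wrist view shows the lower half at (277,143) with its rib at (325,145). The sizes match: blue 168x112 mm and rib 129x8.6 mm, giving an origin near (532.4, 46.0) mm and yaw 1.7°. Now over the bar.

Emit:
{"name": "step_arm", "arguments": {"steps": [{"xyz": [-0.22,0.97,0],"turn": [0,0,0],"gripper": 1},{"xyz": [-0.22,0.97,0],"turn": [0,0,0],"gripper": 1},{"xyz": [-0.22,0.97,0],"turn": [0,0,0],"gripper": 1},{"xyz": [-0.22,0.97,0],"turn": [0,0,0],"gripper": 1},{"xyz": [-0.22,0.97,0],"turn": [0,0,0],"gripper": 1},{"xyz": [-0.22,0.97,0],"turn": [0,0,0],"gripper": 1},{"xyz": [-0.22,0.97,0],"turn": [0,0,0],"gripper": 1},{"xyz": [-0.22,0.97,0],"turn": [0,0,0],"gripper": 1},{"xyz": [0,0,0.25],"turn": [0,0,0.97],"gripper": 1},{"xyz": [0,0,0.25],"turn": [0,0,0.97],"gripper": 1},{"xyz": [0,0,0.25],"turn": [0,0,0.97],"gripper": 1},{"xyz": [0,0,0.25],"turn": [0,0,0.97],"gripper": 1},{"xyz": [0,0,0],"turn": [0,0,0],"gripper": 1},{"xyz": [0,0,0],"turn": [0,0,0],"gripper": 1}]}}

```text
time_s: 4.53
position: [0.4688, -0.3017, 0.2104]
tool_rot: [[0.953, -0.301, -0.0], [-0.301, -0.953, 0.001], [-0.001, -0.001, -1.0]]
ft_force: [0.4, 0.6, 0.7]
grip_width: 0.0853
```

```bash
python3 w.py w3; python3 - w3 <<'E'
from mu import *
show('bar',(abs(C[...,2]-.025)<.005),.025,300,(100,60,480,300))
show('bark',(V<60),.025,300,(100,60,480,300))
E
```

```text
4.5833 [ 0.4689 -0.3022  0.2109] [[0.953, -0.302, 0.0], [-0.302, -0.953, -0.0], [0.001, 0.0, -1.0]] 0.08546907952835915 [ 0.24 -0.23  0.36]
cam in tool [-0.0006 -0.081  -0.1228] [-0.094 -0.297 -0.95 ] 297.90590143573974
bar [279. 193.] [ 471.7 -308.1  108.9   13.5   72.4] z 0.0245
bar [144. 166.] [ 347.4 -236.2  110.3   15.5  -42.5] z 0.0243
bark [279. 192.] [ 471.9 -306.5  109.7   12.9   72.4] z 0.0253
bark [146. 164.] [ 350.4 -235.1  111.6   20.3  -42.5] z 0.0246
```

View pics/w3.png

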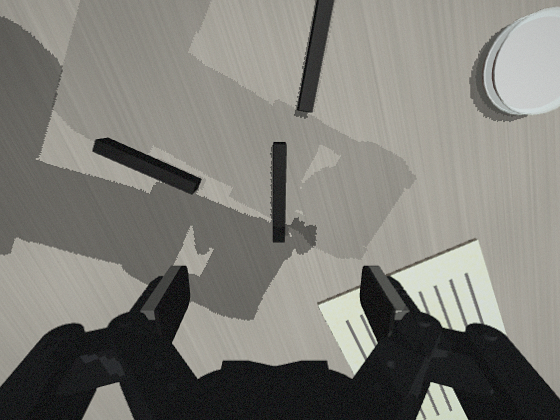

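The bar is at (279,193), upright (z 0.025, 109x13.5 mm), aligned with the tool and clear of its neighbours. Down and grip.

Emit:
{"name": "step_arm", "arguments": {"steps": [{"xyz": [0.08,0.09,0.7],"turn": [0,0,0],"gripper": 1},{"xyz": [0,0,0.9],"turn": [0,0,0],"gripper": 1},{"xyz": [0,0,0.9],"turn": [0,0,0],"gripper": 1},{"xyz": [0,0,0.8],"turn": [0,0,0],"gripper": 1},{"xyz": [0,0,0.6],"turn": [0,0,0],"gripper": 1},{"xyz": [0,0,0.4],"turn": [0,0,0],"gripper": 1},{"xyz": [0,0,0.22],"turn": [0,0,0],"gripper": 1},{"xyz": [0,0,0],"turn": [0,0,0],"gripper": 1},{"xyz": [0,0,0],"turn": [0,0,0],"gripper": 0},{"xyz": [0,0,0],"turn": [0,0,0],"gripper": -1},{"xyz": [0,0,0],"turn": [0,0,0],"gripper": -1},{"xyz": [0,0,0],"turn": [0,0,0],"gripper": -1},{"xyz": [0,0,0],"turn": [0,0,0],"gripper": -1},{"xyz": [0,0,0],"turn": [0,0,0],"gripper": -1},{"xyz": [0,0,0],"turn": [0,0,0],"gripper": -1},{"xyz": [0,0,0],"turn": [0,0,0],"gripper": -1},{"xyz": [0,0,0],"turn": [0,0,0],"gripper": -1},{"xyz": [0,0,0],"turn": [0,0,0],"gripper": -1}], "squeeze": 40}}

```text
time_s: 6.08
position: [0.4705, -0.308, 0.0301]
tool_rot: [[0.952, -0.306, 0.001], [-0.306, -0.952, -0.001], [0.001, 0.001, -1.0]]
ft_force: [-0.7, -0.8, 4.6]
grip_width: 0.0127
```

Emit:
{"name": "step_arm", "arguments": {"steps": [{"xyz": [0,0,-0.5],"turn": [0,0,0],"gripper": -1},{"xyz": [0,0,-0.9],"turn": [0,0,0],"gripper": -1},{"xyz": [0,0,-0.8],"turn": [0,0,-0.85],"gripper": -1},{"xyz": [0,0,-0.4],"turn": [0,0,-0.85],"gripper": -1},{"xyz": [0,0,0],"turn": [0,0,-0.85],"gripper": -1},{"xyz": [0,0,0],"turn": [0,0,-0.85],"gripper": -1},{"xyz": [0,0,0],"turn": [0,0,-0.85],"gripper": -1},{"xyz": [0.2,-0.58,0],"turn": [0,0,0],"gripper": -1},{"xyz": [0.3,-0.88,0],"turn": [0,0,0],"gripper": -1},{"xyz": [0.3,-0.88,0],"turn": [0,0,0],"gripper": -1},{"xyz": [0.3,-0.88,0],"turn": [0,0,0],"gripper": -1},{"xyz": [0.3,-0.88,0],"turn": [0,0,0],"gripper": -1},{"xyz": [0.3,-0.88,0],"turn": [0,0,0],"gripper": -1},{"xyz": [0.3,-0.88,0],"turn": [0,0,0],"gripper": -1},{"xyz": [0.3,-0.88,0],"turn": [0,0,0],"gripper": -1},{"xyz": [0.3,-0.88,0],"turn": [0,0,0],"gripper": -1},{"xyz": [0.3,-0.88,0],"turn": [0,0,0],"gripper": -1},{"xyz": [0.1,-0.3,0],"turn": [0,0,0],"gripper": -1},{"xyz": [0,0,0],"turn": [0,0,0],"gripper": -1},{"xyz": [0,0,0],"turn": [0,0,0],"gripper": -1}]}}

```text
time_s: 7.75
position: [0.5796, 0.0476, 0.1332]
tool_rot: [[1.0, 0.031, -0.001], [0.031, -1.0, -0.0], [-0.001, 0.0, -1.0]]
ft_force: [0.6, 0.3, -0.9]
grip_width: 0.0126
```

```bash
python3 w.py w4; python3 - <<'E'
from m import *
for n in('top','scene'):
    im,d,I=grab(n,n+'4.png'); np.savez(n+'4.npz',im=im,d=d)
a=cv2.imread('pics/w4.png')[150:420,100:460]; b=cv2.imread('pics/scene4.png')[150:290,220:370]
cv2.imwrite('pics/c4.png',np.hstack([cv2.resize(a,(400,300)),cv2.resize(b,(321,300),interpolation=2)]))
E
```

```text
7.8 [0.5795 0.0468 0.1332] [[1.0, 0.029, -0.001], [0.029, -1.0, -0.0], [-0.001, 0.0, -1.0]] 0.012989168481496479 [-0.26 -0.01 -1.09]
cam in tool [-0.0003 -0.0817 -0.1232] [ 0.009 -0.313 -0.95 ] 297.90590143573974
```

View pics/c4.png

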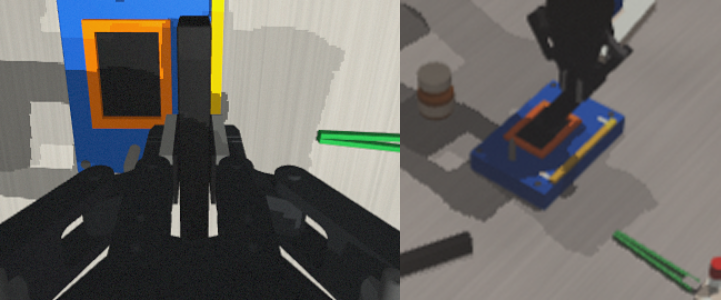

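The bar is gripped, with its far end visible beside the rib. I'll measure its offset in the grip and the rib position from this view.

```bash
python3 - w4 <<'E'
from mu import *
Z=C[...,2]
m=(Z>.115)&(Z<.14)&(C[...,1]>.06); P=C[m]*1000
print('bar pts',len(P),'z',np.median(P[:,2]),'y99.5',np.percentile(P[:,1],[95,99.5]),'x',np.percentile(P[:,0],[1,50,99]))
vis=blobs(m,50); print([rect(c,.128,I) for c in vis])
tcp=np.array([579.5,46.8]); print('expected far end y if centred',tcp[1]+55)
m=(H>20)&(H<35)&(S>130)
for c in blobs(m,50):
    p=plane(c.reshape(-1,2),.036,I)*1000; print('rib',rect(c,.036,I),p[:,0].min(),p[:,0].max(),p[:,1].max())
    q=p[:,:2]; 
    for y in (70,80,90,100): 
        s=q[abs(q[:,1]-y)<2]; print(y,s[:,0].min().round(1) if len(s) else None,s[:,0].max().round(1) if len(s) else None)
# rib upper end, white mark
m=(S<40)&(V>170)
for c in blobs(m,10):
    r=rect(c,.03,I)
    if 540<r[0]<600: print('mark',r,c.reshape(-1,2).mean(0))
E
```

```text
bar pts 2822 z 127.68466877603059 y99.5 [102.57582849 102.99083373] x [571.29133599 578.30240064 585.52740001]
[array([578.3,  82.5,  45.1,  13.9, -88.2])]
expected far end y if centred 101.8
rib [594.1  66.2  93.1   8.2 -88.4] 589.2363711699954 599.412886659541 112.79481343351713
70 590.4 598.1
80 589.9 597.7
90 589.5 597.1
100 589.7 597.2
mark [599.5 -82.8  35.3   6.7 -87.4] [290.98529412 347.47058824]
mark [567.3 -83.9  35.4   6.7 -89.1] [257.95652174 347.69565217]
mark [580.5 107.1  15.7   5.1   1.8] [278.46428571 141.5       ]
```

Emit:
{"name": "step_arm", "arguments": {"steps": [{"xyz": [0,0.013,0.5],"turn": [0,0,0],"gripper": -1},{"xyz": [0,0,0.5],"turn": [0,0,0],"gripper": -1},{"xyz": [0,0,0.4],"turn": [0,0,0],"gripper": -1},{"xyz": [0,0,0.25],"turn": [0,0,0],"gripper": -1},{"xyz": [0,0,0.15],"turn": [0,0,0],"gripper": -1},{"xyz": [0,0,0],"turn": [0,0,0],"gripper": -1},{"xyz": [0,0,0],"turn": [0,0,0],"gripper": -1}]}}

```text
time_s: 8.48
position: [0.5802, 0.0466, 0.062]
tool_rot: [[1.0, 0.029, 0.001], [0.029, -1.0, -0.0], [0.001, 0.0, -1.0]]
ft_force: [0.2, -0.5, -0.8]
grip_width: 0.0128
```

Emit:
{"name": "step_arm", "arguments": {"steps": [{"xyz": [0,0,0.02],"turn": [0,0,0],"gripper": -1},{"xyz": [0,0,0],"turn": [0,0,0],"gripper": -1}]}}

```text
time_s: 8.65
position: [0.5801, 0.047, 0.0612]
tool_rot: [[1.0, 0.029, 0.001], [0.029, -1.0, -0.0], [0.001, 0.0, -1.0]]
ft_force: [-0.3, -0.4, -0.1]
grip_width: 0.0126
```

Emit:
{"name": "step_arm", "arguments": {"steps": [{"xyz": [0,0,0.02],"turn": [0,0,0],"gripper": -1},{"xyz": [0,0,0],"turn": [0,0,0],"gripper": -1}]}}

```text
time_s: 8.82
position: [0.58, 0.0471, 0.0602]
tool_rot: [[1.0, 0.029, 0.001], [0.029, -1.0, -0.0], [0.001, 0.0, -1.0]]
ft_force: [0.5, 0.5, -2.0]
grip_width: 0.0129
```

Emit:
{"name": "step_arm", "arguments": {"steps": [{"xyz": [0,0,0.015],"turn": [0,0,0],"gripper": -1},{"xyz": [0,0,0],"turn": [0,0,0],"gripper": -1}]}}

```text
time_s: 8.98
position: [0.58, 0.0471, 0.0601]
tool_rot: [[1.0, 0.03, 0.001], [0.03, -1.0, -0.0], [0.001, 0.0, -1.0]]
ft_force: [-2.5, -0.2, 5.7]
grip_width: 0.0131
```

Seated (5.7 N up). Now I slide to the rib.

Emit:
{"name": "step_arm", "arguments": {"steps": [{"xyz": [0.04,0,0],"turn": [0,0,0],"gripper": -1},{"xyz": [0.03,0,0],"turn": [0,0,0],"gripper": -1},{"xyz": [0,0,0],"turn": [0,0,0],"gripper": -1}]}}

```text
time_s: 9.23
position: [0.5826, 0.0472, 0.0601]
tool_rot: [[1.0, 0.03, 0.0], [0.03, -1.0, -0.0], [0.0, 0.0, -1.0]]
ft_force: [-3.5, -0.4, 6.7]
grip_width: 0.0126
```

Emit:
{"name": "step_arm", "arguments": {"steps": [{"xyz": [0.02,0,0],"turn": [0,0,0],"gripper": -1},{"xyz": [0,0,0],"turn": [0,0,0],"gripper": -1}]}}

```text
time_s: 9.4
position: [0.5832, 0.0473, 0.0601]
tool_rot: [[1.0, 0.03, -0.0], [0.03, -1.0, -0.0], [-0.0, 0.0, -1.0]]
ft_force: [-3.4, -0.3, 6.8]
grip_width: 0.0131
```

Emit:
{"name": "step_arm", "arguments": {"steps": [{"xyz": [0.015,0,0],"turn": [0,0,0],"gripper": -1},{"xyz": [0,0,0],"turn": [0,0,0],"gripper": -1}]}}

```text
time_s: 9.57
position: [0.5838, 0.0473, 0.0601]
tool_rot: [[1.0, 0.03, -0.0], [0.03, -1.0, -0.0], [-0.0, 0.0, -1.0]]
ft_force: [-3.5, -1.0, 7.6]
grip_width: 0.0129
```

Emit:
{"name": "step_arm", "arguments": {"steps": [{"xyz": [0.015,0,0],"turn": [0,0,0],"gripper": -1},{"xyz": [0,0,0],"turn": [0,0,0],"gripper": -1}]}}

```text
time_s: 9.73
position: [0.5841, 0.0473, 0.0601]
tool_rot: [[1.0, 0.029, -0.001], [0.029, -1.0, -0.0], [-0.001, 0.0, -1.0]]
ft_force: [-5.6, 0.1, 7.5]
grip_width: 0.0131
```

Emit:
{"name": "step_arm", "arguments": {"steps": [{"xyz": [0.015,0,0],"turn": [0,0,0],"gripper": -1},{"xyz": [0,0,0],"turn": [0,0,0],"gripper": -1}]}}

```text
time_s: 9.9
position: [0.5842, 0.0473, 0.0601]
tool_rot: [[1.0, 0.029, -0.002], [0.029, -1.0, -0.0], [-0.002, 0.0, -1.0]]
ft_force: [-8.3, -0.4, 9.6]
grip_width: 0.0132
```

Emit:
{"name": "step_arm", "arguments": {"steps": [{"xyz": [0.012,0,0],"turn": [0,0,0],"gripper": -1},{"xyz": [0,0,0],"turn": [0,0,0],"gripper": -1},{"xyz": [0,0,0],"turn": [0,0,0],"gripper": -0.4},{"xyz": [0,0,0],"turn": [0,0,0],"gripper": -0.4},{"xyz": [0,0,0],"turn": [0,0,0],"gripper": -0.4},{"xyz": [0,0,0],"turn": [0,0,0],"gripper": -0.4},{"xyz": [0,0,0],"turn": [0,0,0],"gripper": -0.4}]}}

```text
time_s: 10.48
position: [0.5858, 0.0473, 0.0593]
tool_rot: [[1.0, 0.029, 0.0], [0.029, -1.0, -0.0], [0.0, 0.0, -1.0]]
ft_force: [0.4, -0.6, 0.3]
grip_width: 0.0255
```

Emit:
{"name": "step_arm", "arguments": {"steps": [{"xyz": [0,0,-0.3],"turn": [0,0,0],"gripper": -0.4},{"xyz": [0,0,-0.7],"turn": [0,0,0],"gripper": -0.4},{"xyz": [0,0.3,-0.9],"turn": [0,0,0],"gripper": -0.4},{"xyz": [0,0.6,-0.8],"turn": [0,0,0],"gripper": -0.4},{"xyz": [0,0.5,0],"turn": [0,0,0],"gripper": -0.4},{"xyz": [0,0,0],"turn": [0,0,0],"gripper": -0.4},{"xyz": [0,0,0],"turn": [0,0,0],"gripper": -0.4}]}}

```text
time_s: 11.07
position: [0.5872, -0.0093, 0.1672]
tool_rot: [[1.0, 0.028, -0.0], [0.028, -1.0, 0.0], [-0.0, -0.0, -1.0]]
ft_force: [0.1, -0.3, -0.0]
grip_width: 0.0253
```

```bash
python3 w.py w5; python3 - w5 <<'E'
from mu import *
show('bar-d',(abs(C[...,2]-.055)<.007),.055,200,(200,50,400,300))
show('rib',(H>20)&(H<35)&(S>130),.036,100)
show('mark',(S<50)&(V>150),.03,15,(250,50,350,300))
c=cv2.resize(im[60:260,180:390],None,fx=3,fy=3,interpolation=2); cv2.imwrite('pics/c5.png',c[:,:,::-1])
E
```

```text
11.1167 [ 0.587  -0.0085  0.1667] [[1.0, 0.029, -0.001], [0.029, -1.0, 0.001], [-0.001, -0.001, -1.0]] 0.025479912741539924 [ 0.34 -0.17  0.13]
cam in tool [-1.000e-04 -8.010e-02 -1.238e-01] [ 0.009 -0.312 -0.95 ] 297.90590143573974
bar-d [272. 138.] [583.8  47.7 108.5  13.9 -88.4] z 0.0553
rib [286. 135.] [594.7  48.  128.7   8.  -88.4] z 0.0362
mark [270.  64.] [580.2 106.9  15.9   5.1   1.6] z 0.0304
mark [275. 148.] [605.2 -21.9 536.5 348.2   1.6] z 0.0551
```

View pics/c5.png

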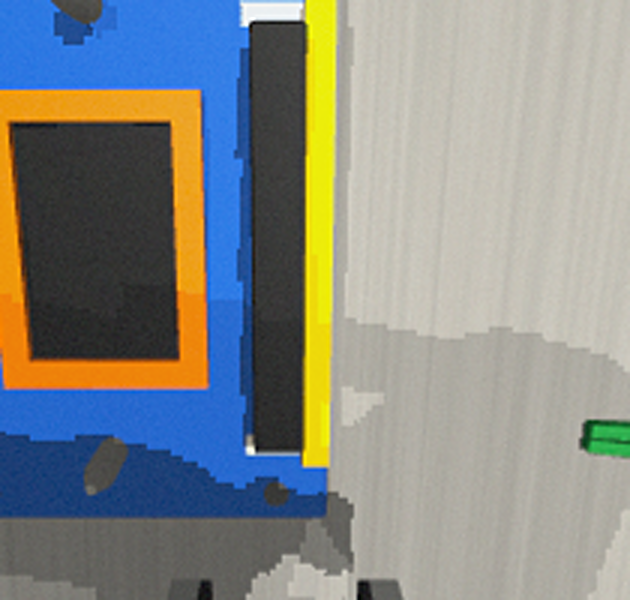

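The bar stands upright and parallel to the rib (both -88.4°), against it (bar outer edge at 590.8 mm, rib face at 590.7 mm). It is centred to about 0.3 mm and released. Next, the upper half.

Emit:
{"name": "step_arm", "arguments": {"steps": [{"xyz": [-0.4,-0.95,0],"turn": [0,0,0],"gripper": 1},{"xyz": [-0.4,-0.95,0],"turn": [0,0,0],"gripper": 1},{"xyz": [-0.4,-0.95,0],"turn": [0,0,0],"gripper": 1},{"xyz": [-0.4,-0.95,0],"turn": [0,0,0],"gripper": 1},{"xyz": [-0.4,-0.95,0],"turn": [0,0,0],"gripper": 1},{"xyz": [-0.4,-0.95,0],"turn": [0,0,0],"gripper": 1},{"xyz": [-0.4,-0.95,0],"turn": [0,0,0],"gripper": 1},{"xyz": [-0.38,-0.95,0],"turn": [0,0,0],"gripper": 1},{"xyz": [0,0,0],"turn": [0,0,-0.67],"gripper": 1},{"xyz": [0,0,0],"turn": [0,0,-0.67],"gripper": 1},{"xyz": [0,0,0],"turn": [0,0,0],"gripper": 1},{"xyz": [0,0,0],"turn": [0,0,0],"gripper": 1}]}}

```text
time_s: 12.12
position: [0.4506, 0.292, 0.1667]
tool_rot: [[0.991, 0.136, -0.001], [0.136, -0.991, -0.0], [-0.001, 0.0, -1.0]]
ft_force: [-1.1, -0.5, 0.4]
grip_width: 0.0853
```

```bash
python3 w.py w6; python3 - w6 <<'E'
from mu import *
show('ridge-d',(abs(C[...,2]-.048)<.006),.048,300,(200,50,360,300))
show('plate-d',cv2.morphologyEx((abs(C[...,2]-.018)<.006).astype(np.uint8),cv2.MORPH_OPEN,np.ones((3,3))),.018,3000)
show('ridge',(H>105)&(H<130)&(S>120),.048,200,(200,50,360,300))
E
```

```text
12.1667 [0.4509 0.2916 0.1668] [[0.991, 0.135, -0.001], [0.135, -0.991, -0.0], [-0.001, 0.0, -1.0]] 0.08522437941543097 [ 0.28 -0.3  -0.88]
cam in tool [-0.0005 -0.0812 -0.1232] [ 0.041 -0.31  -0.95 ] 297.90590143573974
ridge-d [276. 209.] [451.8 292.9  63.9  19.5 -82.6] z 0.0483
plate-d [275. 192.] [451.9 291.6 150.1  81.9 -82.3] z 0.0468
ridge [276. 206.] [451.4 295.   66.4  19.1 -82.8] z 0.0474
```

Emit:
{"name": "step_arm", "arguments": {"steps": [{"xyz": [0.025,-0.012,0.8],"turn": [0,0,0],"gripper": 1},{"xyz": [0,0,0.9],"turn": [0,0,0],"gripper": 1},{"xyz": [0,0,0.7],"turn": [0,0,0],"gripper": 1},{"xyz": [0,0,0.45],"turn": [0,0,0],"gripper": 1},{"xyz": [0,0,0.27],"turn": [0,0,0],"gripper": 1},{"xyz": [0,0,0],"turn": [0,0,0],"gripper": 1},{"xyz": [0,0,0],"turn": [0,0,0],"gripper": 0},{"xyz": [0,0,0],"turn": [0,0,0],"gripper": -0.3},{"xyz": [0,0,0],"turn": [0,0,0],"gripper": -1},{"xyz": [0,0,0],"turn": [0,0,0],"gripper": -1},{"xyz": [0,0,0],"turn": [0,0,0],"gripper": -1},{"xyz": [0,0,0],"turn": [0,0,0],"gripper": -1},{"xyz": [0,0,0],"turn": [0,0,0],"gripper": -1},{"xyz": [0,0,0],"turn": [0,0,0],"gripper": -1},{"xyz": [0,0,0],"turn": [0,0,0],"gripper": -1}], "squeeze": 70}}

```text
time_s: 13.42
position: [0.4525, 0.2922, 0.0433]
tool_rot: [[0.991, 0.136, 0.001], [0.136, -0.991, 0.0], [0.001, -0.0, -1.0]]
ft_force: [-1.4, 0.6, 6.0]
grip_width: 0.0185
```

Emit:
{"name": "step_arm", "arguments": {"steps": [{"xyz": [0,0,-0.4],"turn": [0,0,0],"gripper": -1},{"xyz": [0,0,-0.8],"turn": [0,0,0],"gripper": -1},{"xyz": [0,0,-0.9],"turn": [0,0,0],"gripper": -1},{"xyz": [0,0,-0.45],"turn": [0,0,0.665],"gripper": -1},{"xyz": [0,0,0],"turn": [0,0,0.665],"gripper": -1},{"xyz": [0.15,0.5,0],"turn": [0,0,0],"gripper": -1},{"xyz": [0.262,0.89,0],"turn": [0,0,0],"gripper": -1},{"xyz": [0.262,0.89,0],"turn": [0,0,0],"gripper": -1},{"xyz": [0.262,0.89,0],"turn": [0,0,0],"gripper": -1},{"xyz": [0.262,0.89,0],"turn": [0,0,0],"gripper": -1},{"xyz": [0.262,0.89,0],"turn": [0,0,0],"gripper": -1},{"xyz": [0.262,0.89,0],"turn": [0,0,0],"gripper": -1},{"xyz": [0.11,0.38,0],"turn": [0,0,0],"gripper": -1},{"xyz": [0,0,0],"turn": [0,0,0],"gripper": -1},{"xyz": [0,0,0],"turn": [0,0,0],"gripper": -1}]}}

```text
time_s: 14.67
position: [0.5327, 0.045, 0.1441]
tool_rot: [[1.0, 0.028, -0.001], [0.028, -1.0, 0.0], [-0.001, -0.0, -1.0]]
ft_force: [0.1, -0.3, -2.9]
grip_width: 0.0186
```

```bash
python3 w.py w7; python3 - w7 <<'E'
from mu import *
tz=env.observe()['position'][2]; zt=tz-.0433+.018
print('plate top z exp',zt)
m=cv2.morphologyEx((abs(C[...,2]-zt)<.006).astype(np.uint8),cv2.MORPH_OPEN,np.ones((3,3))); show('plate',m,zt,1000)
c=cv2.resize(im[60:330,130:430],None,fx=2.2,fy=2.2,interpolation=2); cv2.imwrite('pics/c7.png',c[:,:,::-1])
for n in ('top','scene'):
    a,b,J=grab(n,n+'7.png'); np.savez(n+'7.npz',im=a,d=b)
E
```

```text
14.7167 [0.5325 0.0459 0.1442] [[1.0, 0.03, -0.001], [0.03, -1.0, 0.0], [-0.001, -0.001, -1.0]] 0.01880925579410914 [ 0.2  -0.07 -3.36]
cam in tool [ 1.000e-04 -7.990e-02 -1.232e-01] [ 0.008 -0.312 -0.95 ] 297.90590143573974
plate top z exp 0.11885883528023554
plate [274. 208.] [531.8  69.1 101.2  81.9 -88.4] z 0.1189
```

View pics/c7.png

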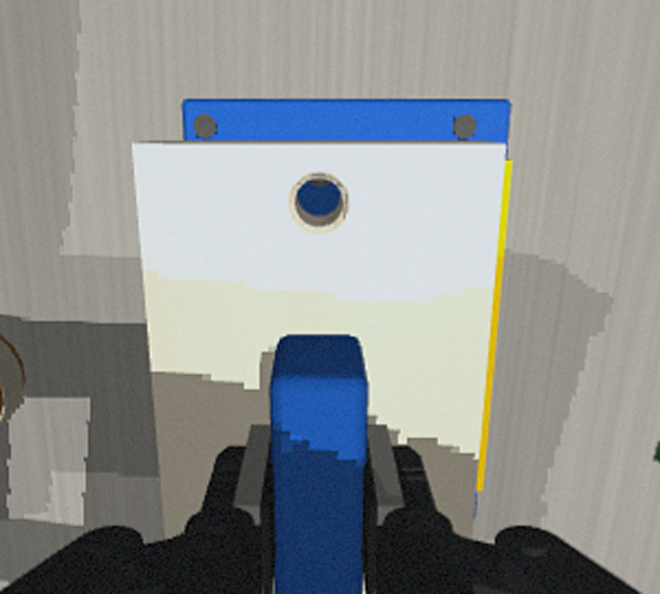

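The plate is held level with its +y hole at crop (319,202). I'll measure that hole and the dowel tops the same way.

```bash
cat > dw.py <<'E'
import sys
from mu import *
E
python3 - w7 <<'E'
from mu import *
zt=.1189
def circ(m,box,z):
    x0,y0,x1,y1=box; mm=np.zeros_like(m,np.uint8); mm[y0:y1,x0:x1]=m[y0:y1,x0:x1]
    c=max(blobs(mm,5),key=cv2.contourArea); e=cv2.fitEllipse(plane(c.reshape(-1,2),z,I)[:,:2].astype(np.float32)*1000); print(np.round(e[0],1),np.round(e[1],1))
hb=(slice(130,176),slice(255,296))
bg=np.median(im[135:140,290:300].reshape(-1,3),0); diff=np.abs(im.astype(int)-bg).max(2)
for t in (12,25,40): circ(diff>t,(255,130,296,172),zt)
# dowel tops by depth in w2 and w5
for n in('w2','w5'):
    f=np.load(n+'.npz'); J=(f['K'],f['D'],f['T']); P=cloud(f['d'],J).reshape(-1,3)*1000
    for lo,hi in((40,50),(50,56),(58,66)):
        for sy in(1,-1):
            c0=np.array([532.7-sy*62*.029,46.2+sy*62])
            s=P[(P[:,2]>lo)&(P[:,2]<hi)&(np.hypot(*(P[:,:2]-c0).T)<10)]
            if len(s): print(n,lo,hi,sy,len(s),s.mean(0).round(1),'origin',(s.mean(0)[:2]-c0+[532.7,46.2]).round(1))
E
```

```text
[530.8 106.8] [13.5 13.6]
[530.7 106.9] [13.3 13.4]
[531.  107.3] [11.9 13. ]
w2 40 50 1 5 [532.  103.8  46.1] origin [533.8  41.8]
w2 40 50 -1 20 [535.  -13.1  44.7] origin [533.2  48.9]
w2 50 56 1 29 [531.5 107.1  53.6] origin [533.3  45.1]
w2 50 56 -1 26 [534.9 -14.   53.4] origin [533.1  48. ]
w2 58 66 1 29 [531.2 107.4  61.4] origin [533.   45.4]
w2 58 66 -1 23 [534.7 -15.4  61.2] origin [532.9  46.6]
w5 40 50 1 42 [533.9 106.   45. ] origin [535.7  44. ]
w5 40 50 -1 45 [536.1 -13.2  44.7] origin [534.3  48.8]
w5 50 56 1 68 [533.  106.7  53.4] origin [534.8  44.7]
w5 50 56 -1 47 [536.2 -14.3  53.2] origin [534.4  47.7]
w5 58 66 1 59 [531.9 107.4  61.6] origin [533.7  45.4]
w5 58 66 -1 41 [535.1 -15.3  61.4] origin [533.3  46.7]
```

The hole gives the upper half at (532.6, 44.9); the dowel tops put the lower origin at (533.1, 46.0). I shift (+0.5, +1.1) mm and descend slowly.

Emit:
{"name": "step_arm", "arguments": {"steps": [{"xyz": [0.012,-0.028,0.3],"turn": [0,0,0],"gripper": -1},{"xyz": [0,0,0.35],"turn": [0,0,0],"gripper": -1},{"xyz": [0,0,0.2],"turn": [0,0,0],"gripper": -1},{"xyz": [0,0,0.1],"turn": [0,0,0],"gripper": -1},{"xyz": [0,0,0.1],"turn": [0,0,0],"gripper": -1},{"xyz": [0,0,0.07],"turn": [0,0,0],"gripper": -1},{"xyz": [0,0,0],"turn": [0,0,0],"gripper": -1}]}}

```text
time_s: 15.4
position: [0.5334, 0.0469, 0.0996]
tool_rot: [[1.0, 0.03, -0.0], [0.03, -1.0, 0.0], [-0.0, -0.0, -1.0]]
ft_force: [0.4, -0.0, -2.4]
grip_width: 0.0187
```

Emit:
{"name": "step_arm", "arguments": {"steps": [{"xyz": [0,0,0.1],"turn": [0,0,0],"gripper": -1},{"xyz": [0,0,0],"turn": [0,0,0],"gripper": -1}]}}

```text
time_s: 15.57
position: [0.5333, 0.0467, 0.0955]
tool_rot: [[1.0, 0.03, -0.0], [0.03, -1.0, 0.0], [-0.0, -0.0, -1.0]]
ft_force: [-0.4, -0.0, -3.1]
grip_width: 0.0189
```

Emit:
{"name": "step_arm", "arguments": {"steps": [{"xyz": [0,0,0.1],"turn": [0,0,0],"gripper": -1},{"xyz": [0,0,0],"turn": [0,0,0],"gripper": -1}]}}

```text
time_s: 15.73
position: [0.5332, 0.0467, 0.0912]
tool_rot: [[1.0, 0.03, -0.001], [0.03, -1.0, 0.0], [-0.001, -0.0, -1.0]]
ft_force: [0.4, 0.2, -2.6]
grip_width: 0.0185
```

Emit:
{"name": "step_arm", "arguments": {"steps": [{"xyz": [0,0,0.1],"turn": [0,0,0],"gripper": -1},{"xyz": [0,0,0],"turn": [0,0,0],"gripper": -1}]}}

```text
time_s: 15.9
position: [0.5332, 0.0467, 0.0871]
tool_rot: [[1.0, 0.03, -0.001], [0.03, -1.0, 0.0], [-0.001, -0.0, -1.0]]
ft_force: [0.3, -0.4, -3.3]
grip_width: 0.0188
```

Smooth, with no side force. Continuing to the seal.

Emit:
{"name": "step_arm", "arguments": {"steps": [{"xyz": [0,0,0.1],"turn": [0,0,0],"gripper": -1},{"xyz": [0,0,0.1],"turn": [0,0,0],"gripper": -1},{"xyz": [0,0,0],"turn": [0,0,0],"gripper": -1}]}}

```text
time_s: 16.15
position: [0.533, 0.0467, 0.0789]
tool_rot: [[1.0, 0.03, -0.001], [0.03, -1.0, 0.0], [-0.001, -0.0, -1.0]]
ft_force: [-0.6, -0.1, -3.0]
grip_width: 0.0189
```

Emit:
{"name": "step_arm", "arguments": {"steps": [{"xyz": [0,0,0.05],"turn": [0,0,0],"gripper": -1},{"xyz": [0,0,0.05],"turn": [0,0,0],"gripper": -1},{"xyz": [0,0,0],"turn": [0,0,0],"gripper": -1}]}}

```text
time_s: 16.4
position: [0.5334, 0.0467, 0.076]
tool_rot: [[1.0, 0.03, 0.0], [0.03, -1.0, -0.0], [0.0, 0.0, -1.0]]
ft_force: [-3.3, 0.9, 5.2]
grip_width: 0.019
```

Emit:
{"name": "step_arm", "arguments": {"steps": [{"xyz": [0,0,0.05],"turn": [0,0,0],"gripper": -1},{"xyz": [0,0,0],"turn": [0,0,0],"gripper": -1}]}}

```text
time_s: 16.57
position: [0.5334, 0.0467, 0.0742]
tool_rot: [[1.0, 0.03, 0.0], [0.03, -1.0, -0.0], [0.0, 0.0, -1.0]]
ft_force: [-3.1, 0.4, 7.7]
grip_width: 0.0189
```

Emit:
{"name": "step_arm", "arguments": {"steps": [{"xyz": [0,0,0.04],"turn": [0,0,0],"gripper": -1},{"xyz": [0,0,0],"turn": [0,0,0],"gripper": -1}]}}

```text
time_s: 16.73
position: [0.5334, 0.0467, 0.0733]
tool_rot: [[1.0, 0.03, 0.001], [0.03, -1.0, -0.0], [0.001, 0.0, -1.0]]
ft_force: [-5.0, 0.6, 11.1]
grip_width: 0.0189
```

Emit:
{"name": "step_arm", "arguments": {"steps": [{"xyz": [0,0,0.04],"turn": [0,0,0],"gripper": -1},{"xyz": [0,0,0],"turn": [0,0,0],"gripper": -1}]}}

```text
time_s: 16.9
position: [0.5334, 0.0467, 0.0732]
tool_rot: [[1.0, 0.03, 0.002], [0.03, -1.0, -0.001], [0.002, 0.001, -1.0]]
ft_force: [-10.1, 0.2, 27.6]
grip_width: 0.0187
```

It reached a hard stop at 0.0732 m (expected 0.0733), with force rising to 27.6 N. I'll settle and check.

Emit:
{"name": "step_arm", "arguments": {"steps": [{"xyz": [0,0,0],"turn": [0,0,0],"gripper": -1},{"xyz": [0,0,0],"turn": [0,0,0],"gripper": -1},{"xyz": [0,0,0],"turn": [0,0,0],"gripper": -1},{"xyz": [0,0,0],"turn": [0,0,0],"gripper": -1},{"xyz": [0,0,0],"turn": [0,0,0],"gripper": -1},{"xyz": [0,0,0],"turn": [0,0,0],"gripper": -1}]}}

```text
time_s: 17.4
position: [0.5334, 0.0467, 0.0732]
tool_rot: [[1.0, 0.03, 0.002], [0.03, -1.0, -0.001], [0.002, 0.001, -1.0]]
ft_force: [-10.7, 0.4, 26.4]
grip_width: 0.0189
```

```bash
python3 w.py w8; python3 - w8 <<'E'
from mu import *
m=cv2.morphologyEx(((abs(C[...,2]-.048)<.004)&(C[...,1]>.07)).astype(np.uint8),cv2.MORPH_OPEN,np.ones((3,3)))
show('plate',m,.048,500)
p=C[(m>0)&(S<50)]; print('plate top z far / all',np.median(p[p[:,1]>.1][:,2]),np.median(p[:,2]), 'x-',np.median(p[p[:,0]<.515][:,2]),'x+',np.median(p[p[:,0]>.55][:,2]))
show('bar',(abs(C[...,2]-.055)<.0035)&(C[...,0]>.57)&(C[...,0]<.6)&(V<110),.055,100)
show('rib',(H>20)&(H<35)&(S>130),.036,100)
a,_,_=grab('scene','scene8.png')
f0=np.load('top0.npz')['im']; t,_,_=grab('top','top8.png')
A=cv2.resize(im[60:300,180:380],(500,600)); B=cv2.resize(a[150:290,240:340],(300,420),interpolation=2)
B=np.vstack([B,np.zeros((180,300,3),np.uint8)]); cv2.imwrite('pics/c8.png',np.hstack([A,B])[:,:,::-1])
# bystanders in scene before/after
g0=np.load('scene0.npz')['im'].astype(int); df=(np.abs(g0-a).max(2)>40).astype(np.uint8)
print([cv2.boundingRect(c) for c in blobs(df,60)])
E
```

```text
17.45 [0.5334 0.0467 0.0732] [[1.0, 0.031, 0.002], [0.031, -1.0, -0.001], [0.002, 0.001, -1.0]] 0.018508678195751756 [-10.62  -0.54  27.87]
cam in tool [-0.0003 -0.0808 -0.1233] [ 0.011 -0.313 -0.95 ] 297.90590143573974
plate [275. 174.] [531.7  95.3  81.9  52.1   1.7] z 0.0469
plate top z far / all 0.04773255011547051 0.04774872467221039 x- 0.04776233241375333 x+ 0.047745013767147654
bar [370. 236.] [582.4  64.   78.6  14.5 -88.3] z 0.0551
rib [386. 217.] [593.5  64.6  96.8   9.9 -88.1] z 0.0538
[(146, 271, 49, 32), (228, 179, 16, 10), (133, 152, 27, 16), (309, 145, 18, 19), (205, 101, 36, 13), (100, 101, 20, 18), (278, 99, 25, 14), (233, 73, 18, 17), (129, 68, 13, 11), (158, 66, 181, 177), (275, 60, 16, 11), (237, 51, 11, 11), (177, 51, 49, 53), (100, 50, 23, 16), (199, 21, 72, 32), (264, 0, 40, 31), (220, 0, 37, 24)]
```

View pics/c8.png

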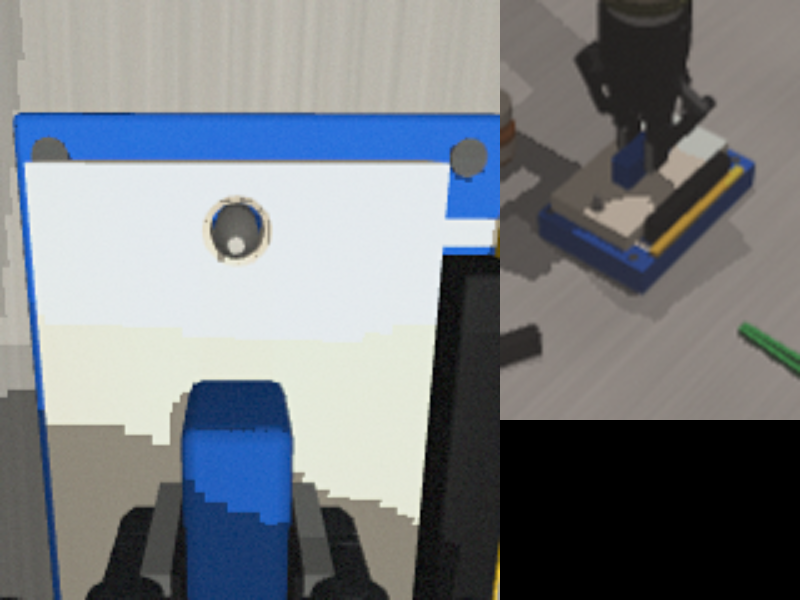

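The plate top reads 47.7 mm uniformly (home is 48), the dowel shows through the hole, and the bar lies by the rib. One difference at the jar lid needs a check: shadow or movement?

```bash
python3 - <<'E'
from m import *
for n in ('top','scene'):
    I=info(n)
    a=np.load(n+'0.npz')['im']; b=cv2.imread(f'pics/{n}8.png')[:,:,::-1]
    ga,gb=[cv2.Canny(np.ascontiguousarray(x),40,120) for x in(a,b)]
    for name,u in dict(jar=(303,270),dishes=(395,139),forceps=(310,142),bottle=(160,150),bar2=(372,209),bar3=(396,281)).items():
        X=plane([u],.02,info('top'))[0]; p=proj([X],I)[0].astype(int); r=22
        A=a[p[1]-r:p[1]+r,p[0]-r:p[0]+r].astype(np.float32).mean(2); B=b[p[1]-r:p[1]+r,p[0]-r:p[0]+r].astype(np.float32).mean(2)
        (dx,dy),q=cv2.phaseCorrelate(A,B,cv2.createHanningWindow(A.shape[::-1],cv2.CV_32F)); print(n,name,p,round(dx,2),round(dy,2),round(q,2),np.abs(A-B).max())
    p=proj([[.415,.025,.05]],I)[0].astype(int); s=slice(p[1]-35,p[1]+35),slice(p[0]-35,p[0]+35)
    cv2.imwrite(f'pics/j{n}.png',cv2.resize(np.hstack([a[s],b[s]]),(800,400))[:,:,::-1])
cv2.imwrite('pics/j.png',cv2.resize(np.vstack([cv2.imread('pics/jtop.png'),cv2.imread('pics/jscene.png')]),(600,600)))
E
```

```text
top jar [302 269] 1.98 0.11 0.49 100.33333
top dishes [394 139] 0.59 0.5 1.02 5.3333282
top forceps [309 142] 0.52 0.46 0.93 4.6666718
top bottle [160 150] 0.51 0.3 0.9 5.0
top bar2 [371 208] 0.4 0.55 1.02 4.6666718
top bar3 [395 280] 0.32 0.58 1.07 5.0
scene jar [234 194] 1.46 -0.6 0.21 77.333336
scene dishes [272 333] 0.48 0.54 0.99 13.666672
scene forceps [335 264] 0.42 0.6 1.01 11.666664
scene bottle [415 174] 0.38 0.4 0.95 12.000008
scene bar2 [229 265] 0.5 0.54 1.03 20.333328
scene bar3 [156 240] 0.5 0.48 0.99 12.000008
```

View pics/j.png

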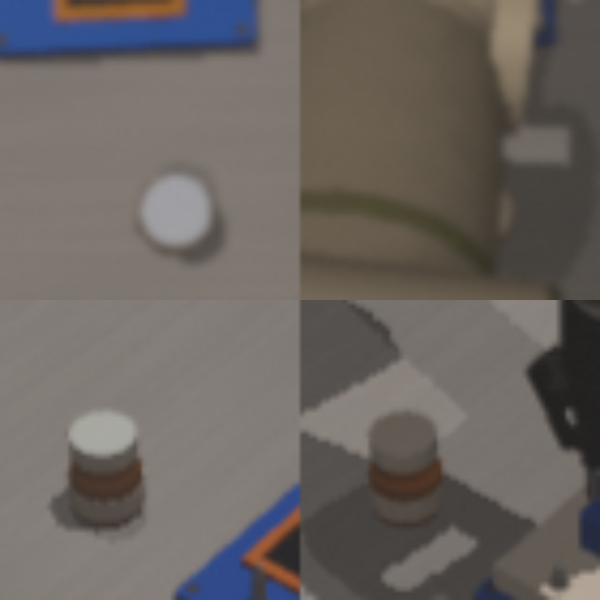

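The jar is in the same place (100,470 against 400-300,470) and is only in the arm's shadow. The other bystanders are unmoved: their constant 0.5 px shift is a phase-correlation bias. Handing in.

```bash
python3 -c "
from h import *
s=env.observe();print(s['time_s'],np.round(s['ft_force'],1),np.round(s['position'],4)); print(order.close_job())"
```

```text
17.55 [-10.8  -0.2  27.5] [0.5334 0.0467 0.0732]
the job is handed in; nothing more can be done
None
```

I handed the job in at 17.6 s. The arm is still holding the mould pressed shut with 27.5 N.

- **Bar:** I took the rightmost black bar, placed it upright on the lower half, slid it against the yellow rib until it made contact, and let go. After release it was parallel to the rib (both -88.4°), within 0.1 mm of the rib face, and centred to about 0.3 mm.
- **Upper half:** It went over both dowels with no side force. It then compressed the seal to a hard stop at a tool height of 73.2 mm, where 73.3 mm was expected. The plate top reads 47.7 mm evenly, where fully home is 48 mm.
- **Other things on the bench:** The dishes, forceps, bottle and two spare bars did not move. The automatic comparison failed for the jar because the arm hid it and shaded it. By eye in the scene view it is where it was.

**Less certain:** At the end the rib was partly hidden behind the bar, so the last flushness check is weaker. It gave a bar-to-rib spacing of 11.1 mm, against 11.0 mm for flush. There is also a steady sideways force of about 11 N on the tool while pressing.

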